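# Set up a gel tray in the casting table

## Task

Get the gel caster ready for pouring: first stand the blue-capped bottle, which was left on the casting table, upright on the bench, then slide the blue gel tray over the table, without lifting it, square and flush into the corner between the far dam and the left fence, and swing the hinged gate fully shut across its near end. Then take the red comb from its stand and set it all the way down in the tray's pair of notches, and let go. Do not knock or shift the white comb and the other bottles and jar.

Things in the scene. Friction and masses are not known exactly. Their poses are not given: they have to be found in the camera images.
- casting_table: white (pale grey) gel casting table, plate 280 (x) x 250 (y) mm, fixed, top 28 mm above the bench; origin on the bench under its centre, z up, x towards the far dam. Aluminium fences 28 mm high on the plate: far dam (inner face x = +128, 12 thick, y = -108 to +122) and left fence (inner face y = +108, 14 thick, x = +14 to +128).
- corner (a point): inner corner of the two fences, on the plate's top (x = +128, y = +108, z = 28 mm in the table's frame; same axes): where the tray's far left lower corner belongs
- gate (a joint): angle of the hinged aluminium gate, rad: 0 = shut (lying from its hinge along the table's -y, 2 mm clear of a seated tray's near end), growing as it swings out to the table's -x and on to +y, at most 2.7; stays where left. Bar 110 mm long from the hinge axis, 10 thick, 5 to 29 mm above the plate.
- gate_hinge (a point): upright hinge axis of the gate, at the plate's top (x = +1, y = +118, z = 28 mm in the table's frame)
- gate_knob (a point): point 10 mm below the top of the gate's black upright knob (14 mm diameter, standing from 28 to 68 mm above the plate, 102 mm from the hinge axis); the axes turn with the gate, which lies along its -y
- tray: clear blue acrylic gel tray, 120 (x) x 92 (y) x 32 mm, 0.2 kg, too wide to grasp across; floor 8 mm thick, 6 mm walls along the long sides (y = -46 and +46), ends (x = -60 and +60) open above the floor; origin under its centre, z up. Each wall has a notch at x = -32, 7 mm wide, 16 mm deep from its top, with 3 mm lead-in chamfers.
- tray_corner (a point): the tray's lower outer corner at x = +60, y = +46 mm of its frame (far left when seated)
- tray_slot (a point): where the tips of the comb's teeth are when the comb is fully seated: x = -32, y = 0, z = 10 mm in the tray's frame; same axes
- red_comb: red comb, upright in one of the stand's two places; origin amid its tooth tips, z up, length along y. Spine 18 (x) x 94 (y) mm, 22 to 38 mm above the tips, to be grasped across its 18 mm; below it a 4 mm blade, 87 mm long at 8 to 22 mm above the tips (its ends go into notches), 74 mm long below. Seated, the spine rests on the wall tops, the tips 2 mm above the floor.
- white_comb: white comb of the same shape, in the other place of the stand, to be left there
- comb_stand: grey comb stand fixed to the bench, 112 (x) x 104 (y) x 32 mm, origin under its centre; two notched cheeks hold the combs at x = -30 and +30 mm, along its y, tips 10 mm above the bench
- dye_bottle: small brown bottle with blue cap, 33 mm diameter up to 60 mm, cap 20 mm diameter up to 76 mm; origin under its centre, z up
- red_cap_bottle: bystander: bottle of the same shape with a red cap, on the bench; origin under its centre
- orange_cap_bottle: bystander: bottle of the same shape with an orange cap, on the bench; origin under its centre
- milky_bottle: bystander: white bottle without cap, 72 mm diameter, 163 mm tall; origin under its centre
- sample_jar: bystander: clear jar, 46 mm diameter, 80 mm tall; origin under its centre
Things that resemble listed ones, but are neither listed nor needed, are in the scene too. There is more than one size of the red_comb; the job needs the middle-sized.

How it is judged:
On the way, in this order (a step that is already met when the one before it is completed fails the run):
1. the blue-capped bottle stands upright on the bench (height (world z) of dye_bottle below 0.006 m and angle between dye_bottle's own z axis and vertical below 0.12 rad), for 0.2 s.
2. the tray is flush in the corner and the gate is shut (x of tray_corner in the frame of casting_table above 0.126 m and y of tray_corner in the frame of casting_table above 0.106 m and angle between the x axis of tray and the x axis of casting_table, either way round below 0.02 rad and angle between tray's own z axis and vertical below 0.03 rad and value of joint gate below 0.06 rad), for 0.2 s.
3. the red comb is down in the tray's notches (horizontal distance between red_comb and tray_slot below 0.007 m and z of red_comb in the frame of tray_slot below 0.003 m and angle between the y axis of red_comb and the y axis of tray, either way round below 0.07 rad and angle between red_comb's own z axis and vertical below 0.08 rad), for 0.2 s.
At the end, for the whole second after the job is handed in: Blue-capped bottle upright on the bench; tray flat, within 2 mm of far dam and left fence and 0.02 rad of square; gate within 0.06 rad of shut; red comb upright in the tray's notches, tips within 3 mm of seated height and 7 mm of place; all at rest and released (all of step 1 and all of step 2 and all of step 3 and linear speed of each of tray, red_comb, dye_bottle below 0.01 m/s); the robot touches nothing.
It fails at once if the tray is lifted more than 12 mm off the table or tipped (z of tray in the frame of casting_table above 0.04 m or angle between tray's own z axis and vertical above 0.35 rad).
It fails at once if the tray falls off the table (height (world z) of tray below 0.015 m).
It fails at once if the blue-capped bottle is knocked over (angle between dye_bottle's own z axis and vertical above 0.7 rad).
It fails at once if the white comb is disturbed (distance of white_comb from where it was at the start of the episode above 0.012 m).
It fails at once if a bystander (red- or orange-capped bottle, milky bottle, jar) is shifted by more than 20 mm or knocked over (distance of any of red_cap_bottle, milky_bottle, sample_jar, orange_cap_bottle from where it was at the start of the episode above 0.02 m or angle between any of red_cap_bottle, milky_bottle, sample_jar, orange_cap_bottle's own z axis and vertical above 0.4 rad).
It also fails if it takes over 72 s, if anything falls off the work surface, if the arm or the gripper's body presses on something with over 40 N, if the wrist force passes 120 N, or if a joint passes its speed limit or range.

## Robot

A 6-joint arm with a two-finger parallel gripper is mounted at the origin on a cart in front of the work surface, level with it; the furniture and walls round the work are solid. World frame = base frame: x ahead of the robot, y to its left, z up, the work surface at z = 0. Lengths are in m, angles in rad, forces in N, time in s.
With the tool pointing down it reaches from about 0.35 to 0.775 m from the base axis. Payload 7.3 kg.
Tool frame: the origin (TCP) lies at the centre of the arm's flange, where the gripper is bolted on; the fingertips stand 178 mm ahead of it and the grasp point (between the pads) lies robot.pinch_z ahead of it (robot.pinch_z is the distance from the TCP to the grasp point, in m); x points along the fingers, z is the direction in which the jaws open and shut, and the axes are right-handed (so a half turn about x gives the same grasp; the last joint's range is limited). The gripper opens to 92 mm and grips with 3 to 60 N. Pads are 19 mm wide; open, the fingers measure 130 mm over their backs; the gripper's body (75 mm by 190 mm) begins 47 mm behind the grasp point.
Start: joints at [0.992, 0.342, 1.524, -0, 1.275, -0.146], TCP at [0.22, 0.477, 0.405] pointing down, gripper open.
Joint ranges: [-2.53, 2.53], [-0.77, 2.02], [0.04, 2.7], [-1, 4.14], [0.28, 2.66], [-3.11, 3.11]. Speed limits (rad/s): [2.57, 2.57, 3.14, 3.14, 3.14, 3.14].

## Interface

Orientations are given as [roll, pitch, yaw] about the fixed x, y, z axes, in that order (R = Rz(yaw) Ry(pitch) Rx(roll)).
In Python, from cell import robot gives the robot as it stands.
- The arm moves only by the shell command python3 -m jog 'ROWS' [FORCE]. ROWS is JSON, a list of rows, each an object of numbers: "fingers": the closure, from 0 (fully open) to 1 (shut); "x", "y", "z": the shift along the tool's x, y, z in cm; "spin": the turn about the tool's x in degrees. A call has 1 to 5 rows; each row is the pose to reach, as a shift and turn from the pose commanded when the call began, along the tool's axes at that moment; what a row does not reach only later rows make up. A row lasts 1/8 s, in which the tool goes at most 62.5 mm and 10.7 degrees, less where a joint would pass 70% of its speed; a pose out of reach is approached as far as the arm can. A call with a gripper value outside its range is refused whole. The fingers move at their own pace and stop on an object; FORCE is the grip in N (left out, the last holds). Time passes only in rows, so rows that repeat a pose let the fingers close. It gives the time, the measured TCP pose, the force and the opening at its end, in the units of the state.
- robot.observe(): the state, without advancing time (a new reading comes with each control period).
- robot.read_camera(name): name is "side" or "top" or "wrist"; returns a dict with "color" (384x512x3 uint8, red, green, blue), "mtx" (3x3 intrinsics, pixels), "view" (4x4, takes a point from world to camera coordinates); the wrist camera has in their place "T_tool_cam" (4x4, takes a point from camera to tool coordinates, whose origin is the TCP and whose axes are the tool frame's). Camera axes: x right, y down, z forward; pixel columns grow to the right and rows downward; lengths in m; the calibration is good to about 2 mm. A picture is of the moment at which its call begins: read the wrist's pose just before it. There is no depth.
- robot.hand_in(): hands the job in, once; it reports no verdict.
Trained networks look in a picture, given as the dict that the camera call returned (one of the last four; its "shot" number tells which), for a name from the list of things; names that differ only in an ending like _2 or _b are one class to them, and where a whole thing is asked for, a point or a joint stands for the part that bears it (a point fixed in the world has none). Each returns a list of dicts, best first, with "conf" (0 to 1); they miss things now and then, are a little off and sometimes report something else, mostly with a low value. They report only what shows in the picture. A call takes as long as a camera call. They do not tell look-alikes from the thing itself.
- robot.look_for(target, picture): "xy" ([column, row] in pixels, amid what is visible of it).
The state is a dict: "time": time; "qpos": joint angles; "qvel": joint speeds; "joint_efforts": joint torques, N m; "tool_pos": TCP position; "tool_rot": TCP orientation; "contact_force": force on the tool from outside, world axes, zero at the start; "torque": the same for the moment, N m; "opening": finger opening in m.
Only numpy, scipy, OpenCV 4.12 (cv2) and the standard library are available. Lean on these libraries where they do the work, as an engineer would, in place of code of your own. Each camera call takes 0.05 s, during which the arm holds its last target. There are 200 camera calls.

## Working session

There is one attempt and no reset: what is moved stays moved. The work goes in short steps, Python scripts to look and compute and a shell command to move; the robot and the scene stay as the last step left them, time stands still between calls to the robot, and variables do not carry over. Pictures are saved under pics/ and viewed, on a budget of 10 in all, crops included, one or two more only if the job needs it, and the job is handed in when it is done.

```bash
ls; mkdir -p pics
cat > h.py <<'E'
from cell import robot
import numpy as np, cv2
def save(p,n,crop=None,s=1):
    im=p["color"][:,:,::-1]
    if crop: im=im[crop[1]:crop[3],crop[0]:crop[2]]
    cv2.imwrite("pics/"+n+".png",cv2.resize(im,None,fx=s,fy=s,interpolation=cv2.INTER_CUBIC))
def rot(o):
    from scipy.spatial.transform import Rotation as R
    return R.from_euler("xyz",o).as_matrix()
def campose(p,st=None):
    if "view" in p: T=np.linalg.inv(np.array(p["view"]))
    else:
        W=np.eye(4); W[:3,:3]=rot(st["tool_rot"]); W[:3,3]=st["tool_pos"]; T=W@np.array(p["T_tool_cam"])
    return T
def px(p,uv,z,st=None):
    T=campose(p,st); d=T[:3,:3]@np.linalg.inv(p["mtx"])@np.array([uv[0],uv[1],1.]); o=T[:3,3]
    return o+d*(z-o[2])/d[2]
def proj(p,P,st=None):
    T=np.linalg.inv(campose(p,st)); q=p["mtx"]@(T[:3,:3]@np.array(P)+T[:3,3]); return q[:2]/q[2]
E
python3 - <<'E'
from h import *
st=robot.observe(); print(st, robot.pinch_z)
for n in ["top","side"]:
    p=robot.read_camera(n); save(p,n+"0",s=1.5)
    print(n,campose(p)[:3,3].round(3))
    for t,z in [("casting_table",.028),("tray",.04),("gate",.05),("gate_knob",.09),("red_comb",.04),("white_comb",.04),("comb_stand",.03),("dye_bottle",.04),("red_cap_bottle",.04),("orange_cap_bottle",.04),("milky_bottle",.08),("sample_jar",.04)]:
        for d in robot.look_for(t,p)[:4]: print(t,np.round(d["xy"]),round(d["conf"],2),px(p,d["xy"],z).round(3))
print(robot.observe()["time"])
E
```

```text
pics
{'time': 0.0, 'qpos': array([ 9.91999067e-01,  3.42724191e-01,  1.52504520e+00, -9.06757884e-06,
        1.27542325e+00, -1.45987175e-01]), 'qvel': array([-5.08105392e-04,  5.35976241e-04,  1.32403908e-03, -6.16130258e-05,
        1.23347900e-03, -1.79026618e-05]), 'joint_efforts': array([ 6.30788036e-04, -4.31246746e+01, -2.44210660e+01,  7.16690160e-02,
        5.60832547e-02, -1.24039111e-04]), 'tool_pos': array([0.22009086, 0.47647746, 0.40403416]), 'tool_rot': array([ 3.00102463,  1.56919631, -2.14417179]), 'contact_force': array([-0.35660254,  0.06628885,  0.2628647 ]), 'torque': array([-0.01238672, -0.00130232, -0.0527248 ]), 'opening': 0.09214385979098508} 0.1592
top [ 0.46  -0.132  1.379]
casting_table [205. 180.] 0.62 [0.584 0.058 0.028]
tray [221. 193.] 0.84 [ 0.533 -0.002  0.04 ]
gate [173. 203.] 0.63 [0.5   0.173 0.05 ]
gate_knob [328. 144.] 0.53 [ 0.694 -0.388  0.09 ]
gate_knob [364. 203.] 0.35 [ 0.479 -0.509  0.09 ]
red_comb [357. 232.] 0.71 [ 0.376 -0.491  0.04 ]
red_comb [320. 189.] 0.48 [ 0.538 -0.364  0.04 ]
white_comb [315. 202.] 0.53 [ 0.49  -0.344  0.04 ]
c
[... 647 characters left out ...]
 0.52 [0.52  0.043 0.09 ]
red_comb [370. 261.] 0.93 [ 0.375 -0.492  0.04 ]
red_comb [324. 213.] 0.68 [ 0.531 -0.353  0.04 ]
red_comb [362. 202.] 0.68 [ 0.592 -0.469  0.04 ]
white_comb [320. 229.] 0.75 [ 0.469 -0.346  0.04 ]
white_comb [343. 177.] 0.55 [ 0.693 -0.408  0.04 ]
comb_stand [322. 234.] 0.88 [ 0.459 -0.351  0.03 ]
dye_bottle [193. 167.] 0.71 [0.669 0.092 0.04 ]
red_cap_bottle [213. 202.] 0.72 [ 0.527 -0.005  0.04 ]
red_cap_bottle [274. 195.] 0.46 [ 0.583 -0.193  0.04 ]
orange_cap_bottle [376. 231.] 0.73 [ 0.486 -0.514  0.04 ]
milky_bottle [291. 158.] 0.86 [ 0.719 -0.231  0.08 ]
sample_jar [342. 174.] 0.56 [ 0.706 -0.404  0.04 ]
sample_jar [320. 233.] 0.37 [ 0.455 -0.346  0.04 ]
1.3
```

Run:
```python
from h import *
for n,c in [("top",(130,110,400,270)),("side",(120,130,420,290))]:
    p=robot.read_camera(n); save(p,n+"1",c,2.66 if n=="side" else 2.9)
```

```text
(no output)
```

View pics/top1.png

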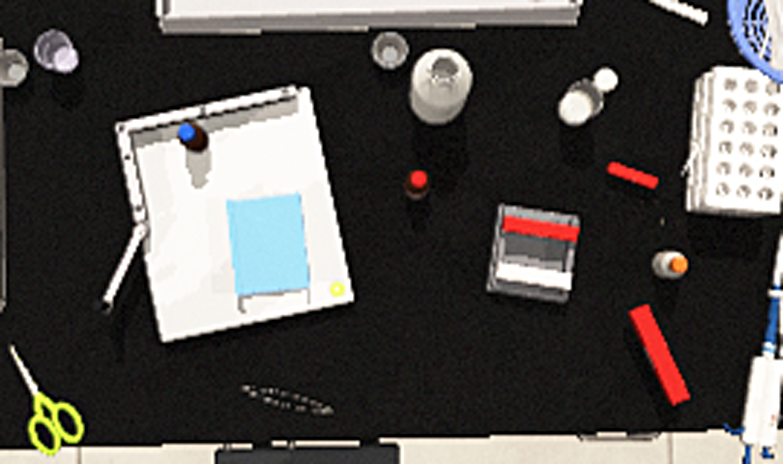

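View pics/side1.png

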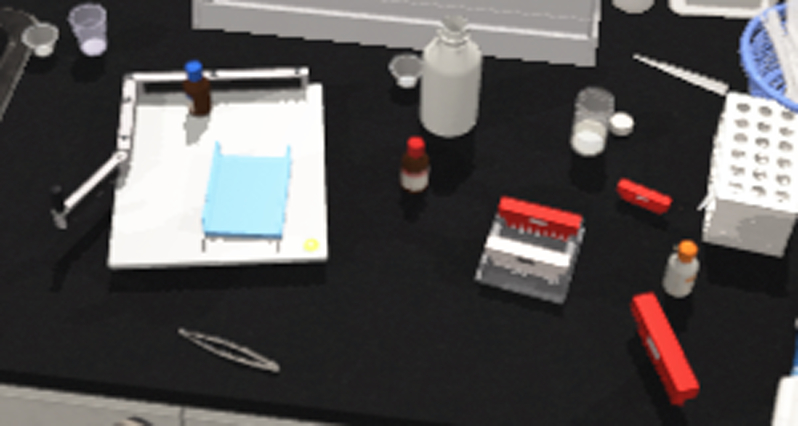

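Run:
```python
from h import *
st=robot.observe(); print(rot(st["tool_rot"]).round(3), st["time"])
p=robot.read_camera("wrist"); print(np.array(p["T_tool_cam"]).round(3), p["mtx"])
p=robot.read_camera("top"); s=lambda u,v:(130+u/2.9,110+v/2.9)
for n,u,v,z in [("NL",162,342,.028),("NR",353,300,.028),("FRdam",305,88,.056),("FLdam",118,123,.056),("knob",105,305,.096),("hinge",142,230,.057),
 ("cap",186,131,.104),("trFL",228,200,.06),("trFR",300,194,.06),("trNR",308,290,.036),("trNL",236,296,.036),("redL",503,223,.048),("redR",578,234,.048)]:
    print(n,px(p,s(u,v),z).round(3))
```

```text
[[ 0.    -0.908  0.419]
 [ 0.     0.419  0.908]
 [-1.     0.     0.   ]] 1.4
[[-0.001 -0.271  0.963  0.02 ]
 [-0.001 -0.963 -0.271  0.074]
 [ 1.    -0.001  0.001 -0.   ]
 [ 0.     0.     0.     1.   ]] [[336.82895864   0.         252.44354022]
 [  0.         336.82895864 191.39789881]
 [  0.           0.           1.        ]]
NL [0.408 0.131 0.028]
NR [ 0.454 -0.112  0.028]
FRdam [ 0.722 -0.059  0.056]
FLdam [0.684 0.177 0.056]
knob [0.457 0.186 0.096]
hinge [0.549 0.148 0.057]
cap [0.664 0.083 0.104]
trFL [0.583 0.04  0.06 ]
trFR [ 0.588 -0.05   0.06 ]
trNR [ 0.468 -0.056  0.036]
trNL [0.463 0.035 0.036]
redL [ 0.546 -0.303  0.048]
redR [ 0.529 -0.396  0.048]
```

```bash
python3 -m jog '[{"fingers":0,"y":-6,"z":-3,"spin":-9},{"fingers":0,"y":-12,"z":-6,"spin":-18},{"fingers":0,"y":-18,"z":-9,"spin":-27},{"fingers":0,"y":-24,"z":-11.8,"spin":-34.8},{"fingers":0,"y":-26,"z":-12.5,"spin":-34.8}]' 20
cat >> h.py <<'E'
def rel(P,st=None,yaw=None):
    """cm shifts (x,y,z tool) and spin deg for the TCP to reach P, tool z heading yaw (deg)"""
    st=st or robot.observe(); R=rot(st["tool_rot"]); d=R.T@(np.array(P)-st["tool_pos"])*100
    h=np.degrees(np.arctan2(R[1,2],R[0,2]))
    return d.round(2), round(h,2), None if yaw is None else round(-((yaw-h+180)%360-180),2)
E
python3 -c "
from h import *
print(rel((.56,.05,.42)),robot.observe()['tool_pos'])"
```

```text
(array([ -1.53, -48.74, -24.47]), np.float64(65.2), None) [0.22019061 0.47659163 0.40472782]$[0]: bad value
```

```bash
python3 -m jog '[{"fingers":0.0,"x":0,"y":-5,"z":-2.5,"spin":-8},{"fingers":0.0,"x":0,"y":-10,"z":-5,"spin":-16}]' 20; python3 -m jog --help | head -20
```

```text
time: 1.75
tool_pos: [0.2904, 0.3885, 0.4047]
tool_rot: [-1.057, 1.57, 0.367]
contact_force: [0.5, 0.3, 0.3]
opening: 0.0915invalid input: not JSON, or not a number
```

```bash
python3 -c "
from h import *
print(rel((.56,.05,.42),yaw=100))"
```

```text
(array([ -1.53, -31.63, -29.54]), np.float64(81.58), np.float64(-18.42))
```

```bash
python3 -m jog '[{"fingers":0,"x":0,"y":-4.3,"z":-4,"spin":-5},{"fingers":0,"x":0,"y":-8.6,"z":-8,"spin":-12},{"fingers":0,"x":-1,"y":-13,"z":-12,"spin":-18.4},{"fingers":0,"x":-1.5,"y":-17.3,"z":-16,"spin":-18.4},{"fingers":0,"x":-1.5,"y":-21.5,"z":-20,"spin":-18.4}]'; python3 -c "
from h import *
print(rel((.56,.05,.42),yaw=100))"
```

```text
time: 2.38
tool_pos: [0.4729, 0.157, 0.4204]
tool_rot: [-1.455, 1.569, 0.283]
contact_force: [-0.6, 0.1, -0.3]
opening: 0.0917
(array([  0.05,  -6.8 , -12.01]), np.float64(99.6), np.float64(-0.4))
```

```bash
python3 -m jog '[{"fingers":0,"x":0,"y":-2.5,"z":-4.5,"spin":0},{"fingers":0,"x":0,"y":-5,"z":-9,"spin":0},{"fingers":0,"x":0,"y":-6.8,"z":-12,"spin":0},{"fingers":0,"x":0,"y":-6.8,"z":-12,"spin":0}]'
python3 - <<'E'
from h import *
st=robot.observe(); p=robot.read_camera("wrist"); save(p,"w1",s=1.55)
for t in ["dye_bottle","tray","gate_knob"]:
    for d in robot.look_for(t,p)[:2]: print(t,np.round(d["xy"]),round(d["conf"],2),px(p,d["xy"],.06,st).round(3))
np.save("w1.npy",dict(st=st,p=p),allow_pickle=True)
print(campose(p,st)[:3,3])
E
```

```text
time: 2.88
tool_pos: [0.5601, 0.0498, 0.4191]
tool_rot: [2.059, 1.57, -2.489]
contact_force: [-0.8, 1.3, 0.0]
opening: 0.0917
dye_bottle [268. 254.] 0.91 [0.649 0.082 0.06 ]
dye_bottle [ 17. 227.] 0.15 [ 0.661 -0.19   0.06 ]
tray [206. 129.] 0.8 [ 0.525 -0.002  0.06 ]
gate_knob [390. 123.] 0.57 [0.49  0.177 0.06 ]
[0.48723401 0.03817047 0.39879504]
```

View pics/w1.png

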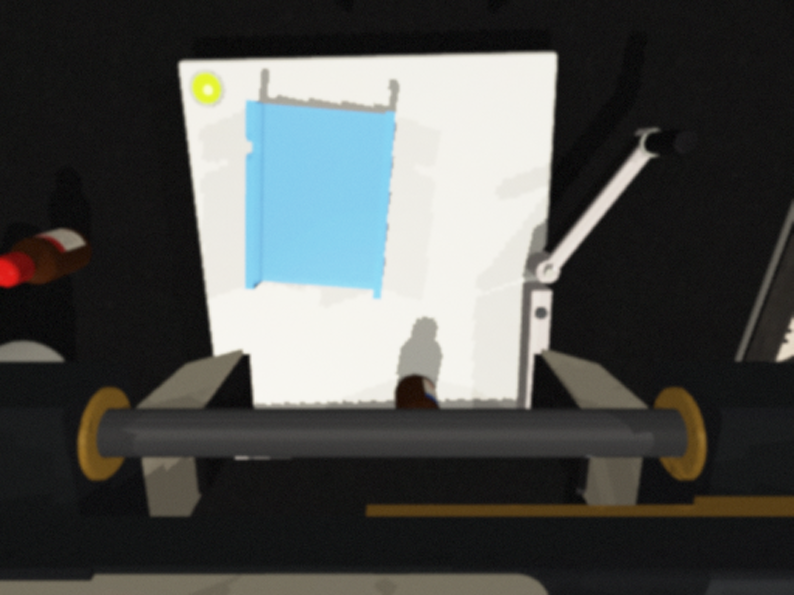

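Run:
```python
from h import *
w=np.load("w1.npy",allow_pickle=True).item(); st,p=w["st"],w["p"]
q=lambda u,v,z:px(p,(u/1.55,v/1.55),z,st)
NR,NL=q(181,62,.028),q(556,53,.028)
d=NL-NR; print(NR,NL,"width",np.linalg.norm(d[:2]),"yaw",np.degrees(np.arctan2(-d[0],d[1])))
yaw=np.arctan2(-d[0],d[1]); c,s=np.cos(yaw),np.sin(yaw); Rz=np.array([[c,-s],[s,c]])
o=(NR+NL)[:2]/2+Rz@[.140,0]; print("table o",o)
W=lambda x,y:Rz@[x,y]+o
L=lambda P:(Rz.T@(P[:2]-o)).round(4)
print("hinge",L(q(547,270,.06)),"expected .001 .118")
print("knob",L(q(690,141,.096)), q(690,141,.096))
for n,u,v,z in [("trNR",247,101,.060),("trNL",395,112,.060),("trFRtop",247,288,.060),("trFL top",379,297,.06)]: print(n,L(q(u,v,z)))
for P in [(-.14,-.125,.028),(-.14,.125,.028),(.14,-.125,.028),(.128,.108,.028),(.001,.118,.057)]: print(P,(proj(p,[*W(*P[:2]),P[2]],st)*1.55).round())
print("bottle base",L(q(418,395,.03)))
```

```text
[ 0.45498733 -0.10669753  0.028     ] [0.40972382 0.13430257 0.028     ] width 0.24521384718984873 yaw 10.637107382635138
table o [0.56994982 0.03964483]
hinge [-0.0024  0.1156] expected .001 .118
knob [-0.0826  0.18  ] [0.45550425 0.20127088 0.096     ]
trNR [-0.1122 -0.0735]
trNL [-0.1039  0.0166]
trFRtop [ 0.0055 -0.0849]
trFL top [0.0137 0.0035]
(-0.14, -0.125, 0.028) [177.  62.]
(-0.14, 0.125, 0.028) [560.  53.]
(0.14, -0.125, 0.028) [224. 441.]
(0.128, 0.108, 0.028) [516. 422.]
(0.001, 0.118, 0.057) [549. 274.]
bottle base [0.1017 0.0305]
```

Run:
```python
from h import *
def ray(p,uv):
    a=px(p,uv,0);b=px(p,uv,.2);return a,(b-a)/np.linalg.norm(b-a)
t=robot.read_camera("top"); s=robot.read_camera("side")
print(px(t,(130+186/2.9,110+131/2.9),.101),px(s,(120+194/2.66,130+66/2.66),.101))
for c in (t,s):
  im=c["color"].astype(int); m=(im[...,2]>120)&(im[...,2]-im[...,0]>80)&(im[...,1]<130)&(im[...,2]-im[...,1]>50)
  n,l,stt,cen=cv2.connectedComponentsWithStats(m.astype(np.uint8))
  for i in range(1,n):
    if stt[i,4]>4 and 130<cen[i][0]<260 and cen[i][1]<200: print(stt[i],cen[i],px(c,cen[i],.098))
```

```text
[0.66435567 0.08384929 0.101     ] [0.66576041 0.08470072 0.101     ]
[190 153   6   7  31] [192.32258065 155.67741935] [0.66450792 0.08674002 0.098     ]
```

```bash
python3 -c "
from h import *
print(rel((.664,.085,.241),yaw=100.6))"
```

```text
(array([ 17.9 , -10.95,   1.4 ]), np.float64(99.68), np.float64(-0.92))
```

```bash
python3 -m jog '[{"fingers":0,"x":3,"y":-5.4,"z":0.7,"spin":-0.9},{"fingers":0,"x":5,"y":-10.9,"z":1.4,"spin":-0.9},{"fingers":0,"x":10,"y":-10.9,"z":1.4,"spin":-0.9},{"fingers":0,"x":15,"y":-10.9,"z":1.4,"spin":-0.9},{"fingers":0,"x":17.9,"y":-10.9,"z":1.4,"spin":-0.9}]'; python3 -m jog '[{"fingers":0.65,"x":0,"y":0,"z":0,"spin":0},{"fingers":0.7,"x":0,"y":0,"z":0,"spin":0},{"fingers":0.7,"x":0,"y":0,"z":0,"spin":0},{"fingers":0.7,"x":0,"y":0,"z":0,"spin":0}]' 20;  python3 -c "
from h import *
print(rel((.664,.085,.241),yaw=100.6))"
```

```text
time: 3.8
tool_pos: [0.6631, 0.0848, 0.2378]
tool_rot: [1.367, 1.567, 3.122]
contact_force: [0.2, -0.6, 0.1]
opening: 0.0919
time: 4.3
tool_pos: [0.6643, 0.0838, 0.2422]
tool_rot: [-1.72, 1.568, 0.035]
contact_force: [-0.4, -0.1, 0.3]
opening: 0.0569
(array([0.12, 0.01, 0.12]), np.float64(100.51), np.float64(-0.09))
```

Still closing; go on.

```bash
python3 -m jog '[{"fingers":0.8,"x":0,"y":0,"z":0,"spin":0},{"fingers":0.8,"x":0,"y":0,"z":0,"spin":0},{"fingers":0.8,"x":0,"y":0,"z":0,"spin":0},{"fingers":0.8,"x":0,"y":0,"z":0,"spin":0}]' 20;  python3 -c "
from h import *
print(rel((.43,-.17,.33)))"
```

```text
time: 4.8
tool_pos: [0.6641, 0.0838, 0.2408]
tool_rot: [-1.394, 1.571, 0.36]
contact_force: [0.1, 0.3, 1.4]
opening: 0.0307
(array([ -8.93,  27.64, -20.68]), np.float64(100.5), None)
```

```bash
python3 -m jog '[{"fingers":0.8,"x":-4,"y":0,"z":0,"spin":0},{"fingers":0.8,"x":-8,"y":2,"z":-1.5,"spin":0},{"fingers":0.8,"x":-8.9,"y":6,"z":-4.5,"spin":0},{"fingers":0.8,"x":-8.9,"y":10.5,"z":-7.9,"spin":0},{"fingers":0.8,"x":-8.9,"y":15,"z":-11.2,"spin":0}]';  python3 -c "
from h import *
print(rel((.43,-.17,.33)))"
```

```text
time: 5.42
tool_pos: [0.5357, -0.0547, 0.3299]
tool_rot: [-2.218, 1.57, -0.464]
contact_force: [0.3, -1.6, -1.0]
opening: 0.0309
(array([-0.02, 12.5 , -9.41]), np.float64(100.53), None)
```

```bash
python3 -m jog '[{"fingers":0.8,"x":0,"y":4.5,"z":-3.4,"spin":0},{"fingers":0.8,"x":0,"y":9,"z":-6.8,"spin":0},{"fingers":0.8,"x":2,"y":12.6,"z":-9.5,"spin":0},{"fingers":0.8,"x":6,"y":12.6,"z":-9.5,"spin":0},{"fingers":0.8,"x":9.5,"y":12.6,"z":-9.5,"spin":0}]';  python3 -c "
from h import *
print(rel((.43,-.17,.215)))"
```

```text
time: 6.05
tool_pos: [0.4299, -0.1707, 0.234]
tool_rot: [-2.149, 1.57, -0.396]
contact_force: [0.3, -0.3, -0.3]
opening: 0.031
(array([ 1.9 , -0.02,  0.07]), np.float64(100.4), None)
```

```bash
python3 -m jog '[{"fingers":0.8,"x":1,"y":0,"z":0,"spin":0},{"fingers":0.8,"x":1.6,"y":0,"z":0,"spin":0},{"fingers":0.8,"x":2,"y":0,"z":0,"spin":0},{"fingers":0.8,"x":2,"y":0,"z":0,"spin":0}]'
```

```text
time: 6.55
tool_pos: [0.4307, -0.1701, 0.2152]
tool_rot: [-2.21, 1.57, -0.455]
contact_force: [0.4, -1.1, -1.1]
opening: 0.031
```

```bash
python3 -m jog '[{"fingers":0.8,"x":0.1,"y":0,"z":0,"spin":0},{"fingers":0.8,"x":0.2,"y":0,"z":0,"spin":0},{"fingers":0.8,"x":0.3,"y":0,"z":0,"spin":0},{"fingers":0.8,"x":0.3,"y":0,"z":0,"spin":0}]'
```

```text
time: 7.05
tool_pos: [0.4307, -0.17, 0.2125]
tool_rot: [-2.008, 1.569, -0.254]
contact_force: [0.1, 2.3, 7.0]
opening: 0.0307
```

```bash
python3 -m jog '[{"fingers":0.5,"x":-0.1,"y":0,"z":0,"spin":0},{"fingers":0.3,"x":-0.1,"y":0,"z":0,"spin":0},{"fingers":0.3,"x":-0.1,"y":0,"z":0,"spin":0},{"fingers":0.3,"x":-0.1,"y":0,"z":0,"spin":0}]'; python3 -m jog '[{"fingers":0.3,"x":-3,"y":0,"z":0,"spin":0},{"fingers":0.5,"x":-8,"y":0,"z":0,"spin":0},{"fingers":0.8,"x":-13,"y":0,"z":0,"spin":0},{"fingers":1,"x":-13,"y":-3,"z":0,"spin":0}]'
python3 - <<'E'
from h import *
p=robot.read_camera("side")
for d in robot.look_for("dye_bottle",p)[:3]: print(np.round(d["xy"]),round(d["conf"],2),px(p,d["xy"],.04).round(3))
E
```

```text
time: 7.55
tool_pos: [0.4304, -0.1701, 0.2126]
tool_rot: [0.485, 1.571, 2.239]
contact_force: [-0.3, 0.3, 0.9]
opening: 0.0628
time: 8.05
tool_pos: [0.4601, -0.1651, 0.3468]
tool_rot: [-2.285, 1.563, -0.532]
contact_force: [0.3, -0.9, -0.1]
opening: 0.0387
[258. 238.] 0.62 [ 0.408 -0.164  0.04 ]
```

```bash
cat >> h.py <<'E'
O=np.array([.570,.040]); YAW=10.6; a=np.radians(YAW)
RT=np.array([[np.cos(a),-np.sin(a)],[np.sin(a),np.cos(a)]])
W=lambda x,y:RT@[x,y]+O
L=lambda P:RT.T@(np.array(P)[:2]-O)
E
python3 -c "
from h import *
print(rel((*W(-.145,-.028),.212),yaw=100.6),robot.observe()['qpos'].round(2))"
```

```text
(array([13.14,  0.13, 15.33]), np.float64(100.55), np.float64(-0.05)) [-0.5   0.34  1.71  0.    1.09 -2.25]
```

```bash
python3 -m jog '[{"fingers":0.2,"x":0,"y":0.1,"z":5,"spin":0},{"fingers":0.2,"x":0,"y":0.1,"z":11,"spin":0},{"fingers":0.2,"x":4,"y":0.1,"z":15.3,"spin":0},{"fingers":0.2,"x":9,"y":0.1,"z":15.3,"spin":0},{"fingers":0.2,"x":13,"y":0.1,"z":15.3,"spin":0}]'; python3 -m jog '[{"fingers":0.2,"x":0,"y":0,"z":0,"spin":0},{"fingers":0.2,"x":0.1,"y":-1,"z":0,"spin":0},{"fingers":0.2,"x":0.1,"y":-2,"z":0,"spin":0}]'
python3 - <<'E'
from h import *
print(L(robot.observe()["tool_pos"]))
p=robot.read_camera("side"); save(p,"s2",(120,130,320,280),4)
E
```

```text
time: 8.78
tool_pos: [0.4299, -0.0137, 0.211]
tool_rot: [1.201, 1.569, 2.957]
contact_force: [0.9, 0.6, -0.1]
opening: 0.0725
time: 9.15
tool_pos: [0.4521, -0.0109, 0.2133]
tool_rot: [-1.927, 1.567, -0.173]
contact_force: [0.8, -0.1, -0.2]
opening: 0.0731
[-0.12523408 -0.02835209]
```

View pics/s2.png

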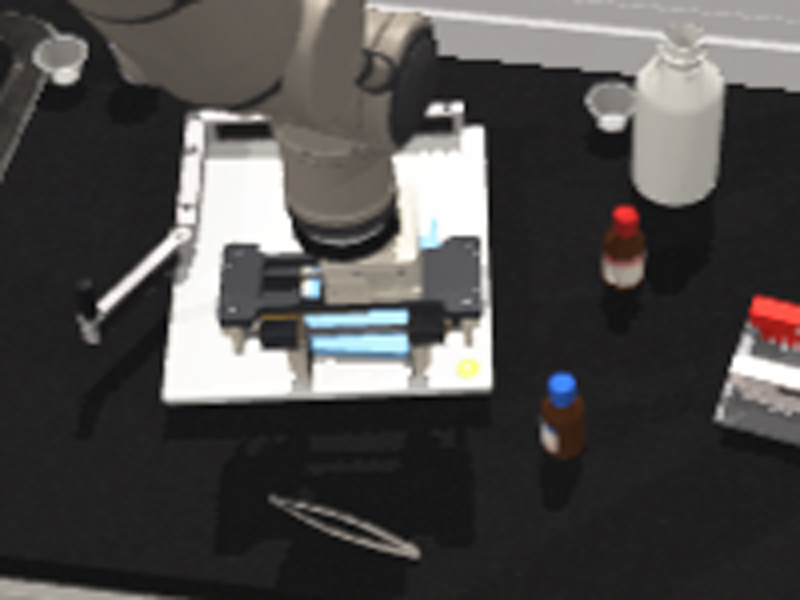

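```bash
python3 -m jog '[{"fingers":0.2,"x":0,"y":-1.2,"z":0,"spin":0},{"fingers":0.2,"x":0,"y":-2.5,"z":0,"spin":0},{"fingers":0.2,"x":0,"y":-4,"z":0,"spin":0},{"fingers":0.2,"x":0,"y":-5.3,"z":0,"spin":0},{"fingers":0.2,"x":0,"y":-6.3,"z":0,"spin":0}]'; python3 -m jog '[{"fingers":0.2,"x":0,"y":-1.2,"z":0,"spin":0},{"fingers":0.2,"x":0,"y":-2.4,"z":0,"spin":0},{"fingers":0.2,"x":0,"y":-3.4,"z":0,"spin":0},{"fingers":0.2,"x":0,"y":-4.2,"z":0,"spin":0},{"fingers":0.2,"x":0,"y":-4.6,"z":0,"spin":0}]'
python3 - <<'E'
from h import *
s=robot.observe();print(L(s["tool_pos"]),RT.T@s["contact_force"][:2])
E
```

```text
time: 9.82
tool_pos: [0.5135, 0.001, 0.2117]
tool_rot: [-0.944, 1.571, 0.81]
contact_force: [-0.7, -1.6, 0.1]
opening: 0.0734
time: 10.45
tool_pos: [0.5583, 0.0092, 0.2117]
tool_rot: [0.167, 1.571, 1.921]
contact_force: [-2.2, -0.4, 1.0]
opening: 0.0734
[-0.01716738 -0.02807258] [-2.23112828 -0.00817066]
```

Pushing force about 2 N. Advance in small steps to the dam.

```bash
python3 -m jog '[{"fingers":0.2,"x":0,"y":-0.4,"z":0,"spin":0},{"fingers":0.2,"x":0,"y":-0.7,"z":0,"spin":0},{"fingers":0.2,"x":0,"y":-0.9,"z":0,"spin":0},{"fingers":0.2,"x":0,"y":-1.1,"z":0,"spin":0}]';  python3 -m jog '[{"fingers":0.2,"x":0,"y":-0.2,"z":0,"spin":0},{"fingers":0.2,"x":0,"y":-0.3,"z":0,"spin":0},{"fingers":0.2,"x":0,"y":-0.4,"z":0,"spin":0}]';python3 -c "
from h import *
s=robot.observe();print(L(s['tool_pos']))"
```

```text
time: 10.95
tool_pos: [0.5687, 0.0112, 0.2117]
tool_rot: [0.7, 1.571, 2.454]
contact_force: [-1.5, 0.0, 0.1]
opening: 0.0733
time: 11.32
tool_pos: [0.5716, 0.0117, 0.2117]
tool_rot: [1.472, 1.567, -3.057]
contact_force: [-10.4, -2.7, 7.0]
opening: 0.0734
[-0.00362025 -0.02814172]
```

```bash
python3 -m jog '[{"fingers":0.2,"x":0,"y":1.5,"z":0,"spin":0},{"fingers":0.2,"x":-5,"y":1.5,"z":-1,"spin":10},{"fingers":0.2,"x":-8,"y":1,"z":-4,"spin":20},{"fingers":0.2,"x":-8,"y":-2,"z":-7,"spin":30},{"fingers":0.2,"x":-8,"y":-4,"z":-9,"spin":40}]';python3 -c "
from h import *
print(rel((*W(.055,-.115),.212),yaw=10.6))"
```

```text
time: 11.95
tool_pos: [0.6297, -0.0705, 0.2927]
tool_rot: [-1.223, 1.568, -0.173]
contact_force: [-0.1, -0.0, -0.0]
opening: 0.0741
(array([ 8.08, -0.95,  1.42]), np.float64(60.13), np.float64(49.53))
```

```bash
python3 -m jog '[{"fingers":0.2,"x":0,"y":-0.3,"z":0.4,"spin":10},{"fingers":0.2,"x":0,"y":-0.6,"z":0.8,"spin":20},{"fingers":0.2,"x":0,"y":-0.9,"z":1.4,"spin":30},{"fingers":0.2,"x":0,"y":-0.9,"z":1.4,"spin":40},{"fingers":0.2,"x":0,"y":-0.9,"z":1.4,"spin":49.5}]';python3 -m jog '[{"fingers":0.2,"x":4,"y":0,"z":0,"spin":0},{"fingers":0.2,"x":8,"y":0,"z":0,"spin":0},{"fingers":0.2,"x":8,"y":0,"z":0,"spin":0}]';python3 -c "
from h import *
print(L(robot.observe()['tool_pos']),rel((*W(.055,.02),.212),yaw=10.6))"
```

```text
time: 12.58
tool_pos: [0.6434, -0.0614, 0.2917]
tool_rot: [-0.123, 1.57, 0.064]
contact_force: [-0.2, -0.3, -0.8]
opening: 0.0738
time: 12.95
tool_pos: [0.6428, -0.0615, 0.2095]
tool_rot: [2.642, 1.568, 2.834]
contact_force: [-0.4, -1.2, 0.5]
opening: 0.0732
[ 0.05290972 -0.11312522] (array([-0.23, 13.31,  0.3 ]), np.float64(11.0), np.float64(0.4))
```

```bash
python3 -m jog '[{"fingers":0.2,"x":-0.2,"y":1.2,"z":0,"spin":0.4},{"fingers":0.2,"x":-0.2,"y":2.4,"z":0,"spin":0.4},{"fingers":0.2,"x":-0.2,"y":3.4,"z":0,"spin":0.4},{"fingers":0.2,"x":-0.2,"y":4.6,"z":0,"spin":0.4},{"fingers":0.2,"x":-0.2,"y":5.6,"z":0,"spin":0.4}]';python3 -m jog '[{"fingers":0.2,"x":0,"y":1.2,"z":0,"spin":0},{"fingers":0.2,"x":0,"y":2.4,"z":0,"spin":0},{"fingers":0.2,"x":0,"y":3.4,"z":0,"spin":0},{"fingers":0.2,"x":0,"y":4.2,"z":0,"spin":0},{"fingers":0.2,"x":0,"y":4.9,"z":0,"spin":0}]';python3 -c "
from h import *
print(L(robot.observe()['tool_pos']),rel((*W(.055,.0065),.212),yaw=10.6))"
```

```text
time: 13.58
tool_pos: [0.6323, -0.0057, 0.214]
tool_rot: [-0.282, 1.57, -0.097]
contact_force: [0.2, -1.0, 1.0]
opening: 0.0732
time: 14.2
tool_pos: [0.6233, 0.0421, 0.2137]
tool_rot: [2.475, 1.571, 2.66]
contact_force: [-0.4, -1.0, 0.4]
opening: 0.0736
[ 0.05275474 -0.00776947] (array([0.17, 1.43, 0.22]), np.float64(10.61), np.float64(0.01))
```

```bash
python3 -m jog '[{"fingers":0.2,"x":0,"y":0.4,"z":0,"spin":0},{"fingers":0.2,"x":0,"y":0.7,"z":0,"spin":0},{"fingers":0.2,"x":0,"y":0.9,"z":0,"spin":0},{"fingers":0.2,"x":0,"y":1.1,"z":0,"spin":0}]';python3 -m jog '[{"fingers":0.2,"x":0,"y":0.2,"z":0,"spin":0},{"fingers":0.2,"x":0,"y":0.3,"z":0,"spin":0},{"fingers":0.2,"x":0,"y":0.4,"z":0,"spin":0}]';python3 -c "
from h import *
print(L(robot.observe()['tool_pos']))"
```

```text
time: 14.7
tool_pos: [0.6213, 0.0524, 0.2136]
tool_rot: [2.366, 1.571, 2.551]
contact_force: [-0.2, -0.5, 0.2]
opening: 0.0739
time: 15.08
tool_pos: [0.6212, 0.0537, 0.2139]
tool_rot: [-1.495, 1.566, -1.309]
contact_force: [1.7, -17.3, -1.5]
opening: 0.0736
[0.05281004 0.00410479]
```

```bash
python3 -m jog '[{"fingers":0.2,"x":0,"y":-1.5,"z":0,"spin":0},{"fingers":0.2,"x":-6,"y":-1.5,"z":-1,"spin":10},{"fingers":0.2,"x":-9,"y":1,"z":-4,"spin":20},{"fingers":0.2,"x":-9,"y":5,"z":-7,"spin":30},{"fingers":0.2,"x":-9,"y":9,"z":-10,"spin":40}]';python3 -c "
from h import *
print(rel((*W(-.080,.181),.245),yaw=-79.4))"
```

```text
time: 15.7
tool_pos: [0.5047, 0.1269, 0.3043]
tool_rot: [1.292, 1.569, 0.772]
contact_force: [0.0, 0.6, -0.4]
opening: 0.0732
(array([ 5.93,  4.3 , -7.84]), np.float64(-29.8), np.float64(49.6))
```

```bash
python3 -m jog '[{"fingers":0.2,"x":0,"y":1,"z":-2,"spin":10},{"fingers":0.2,"x":0,"y":2,"z":-4,"spin":20},{"fingers":0.2,"x":0,"y":3,"z":-6,"spin":30},{"fingers":0.2,"x":0,"y":4.3,"z":-7.8,"spin":40},{"fingers":0.2,"x":0,"y":4.3,"z":-7.8,"spin":49.6}]';python3 - <<'E'
from h import *
print(rel((*W(-.080,.181),.245),yaw=-79.4))
st=robot.observe(); p=robot.read_camera("wrist"); save(p,"w3",s=1.5)
T=[(*W(-.080,.181),.096),(*W(.001,.118),.057),(*W(.008,.016),.06),(*W(.008,.108),.06)]
for t in T: print(proj(p,t,st)*1.5)
p=robot.read_camera("top"); save(p,"t3",(130,110,290,240),5)
E
```

```text
time: 16.32
tool_pos: [0.4582, 0.2032, 0.3038]
tool_rot: [-2.813, 1.57, 2.087]
contact_force: [-0.1, -0.1, 1.0]
opening: 0.0734
(array([ 5.88, -0.01,  0.  ]), np.float64(-79.22), np.float64(0.18))
[380.67021841 334.18463688]
[528.73116036 123.68210325]
[776.73969986 106.33782044]
[556.13309126 105.81546185]
```

View pics/w3.png

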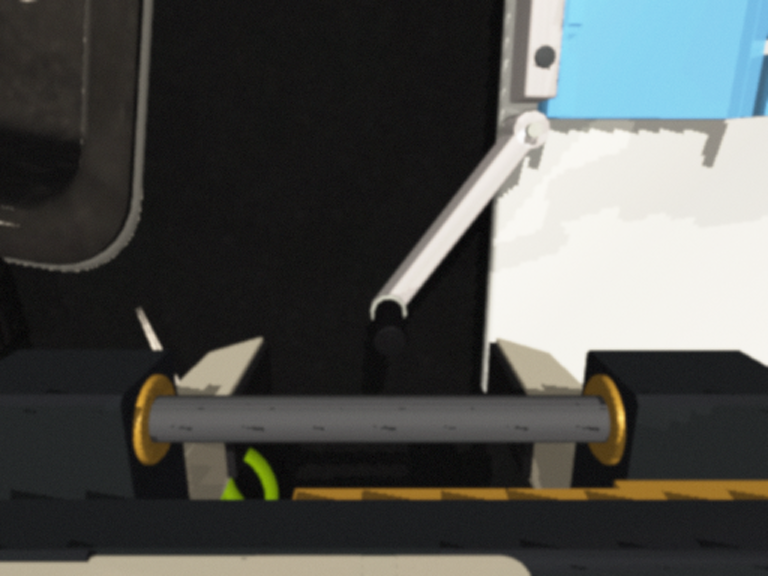

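```bash
python3 -m jog '[{"fingers":0.2,"x":3,"y":0,"z":0.3,"spin":0},{"fingers":0.3,"x":5.9,"y":0,"z":0.3,"spin":0},{"fingers":0.6,"x":5.9,"y":0,"z":0.3,"spin":0},{"fingers":0.9,"x":5.9,"y":0,"z":0.3,"spin":0},{"fingers":0.95,"x":5.9,"y":0,"z":0.3,"spin":0}]' 12;python3 -m jog '[{"fingers":0.95,"x":0,"y":0,"z":0,"spin":0},{"fingers":0.95,"x":0,"y":0,"z":0,"spin":0},{"fingers":0.95,"x":0,"y":0,"z":0,"spin":0},{"fingers":0.95,"x":0,"y":0,"z":0,"spin":0},{"fingers":0.95,"x":0,"y":0,"z":0,"spin":0}]' 12; python3 -c "
from h import *
print(L(robot.observe()['tool_pos']))"
```

```text
time: 17.05
tool_pos: [0.46, 0.1993, 0.2459]
tool_rot: [1.681, 1.568, 0.303]
contact_force: [0.1, -0.3, -0.1]
opening: 0.0391
time: 17.68
tool_pos: [0.4596, 0.1993, 0.245]
tool_rot: [1.922, 1.57, 0.543]
contact_force: [-0.8, 0.5, 3.1]
opening: 0.0139
[-0.07925426  0.17686863]
```

```bash
python3 -m jog '[{"fingers":0.95,"x":0,"y":-1.4,"z":2.4,"spin":0},{"fingers":0.95,"x":0,"y":-2,"z":4.4,"spin":0},{"fingers":0.95,"x":0,"y":-2.2,"z":6.2,"spin":-2},{"fingers":0.95,"x":0,"y":-2,"z":8,"spin":-10},{"fingers":0.95,"x":0,"y":-1.6,"z":9.7,"spin":-20}]' 12; python3 -c "
from h import *
P=L(robot.observe()['tool_pos'])*100;print(P, robot.observe()['opening'],robot.observe()['contact_force'])
h=np.array([.1,11.5]);R=rot(robot.observe()['tool_rot'])
print(np.linalg.norm(P-h))
for t in (60,50,40,30,20,10,0,-2):
    q=h+10.2*np.array([-np.sin(np.radians(t)),-np.cos(np.radians(t))]); d=RT@(q-P); print(t,(R.T@[d[0],d[1],0]).round(2))
"
```

```text
time: 18.3
tool_pos: [0.4618, 0.1008, 0.2448]
tool_rot: [-2.553, 1.569, 2.706]
contact_force: [0.3, 5.4, 1.3]
opening: 0.0134
[-9.51937437  7.96325286] 0.013388578531448151 [0.3144688  5.42975353 1.30832073]
10.248948410891249
60 [-0.    0.18  1.74]
50 [-0.01  0.62  3.46]
40 [-0.01  1.35  5.08]
30 [-0.01  2.35  6.55]
20 [-0.02  3.6   7.83]
10 [-0.02  5.04  8.86]
0 [-0.02  6.64  9.63]
-2 [-0.02  6.98  9.75]
```

```bash
python3 -m jog '[{"fingers":0.95,"x":0,"y":0.2,"z":1.7,"spin":-10},{"fingers":0.95,"x":0,"y":0.6,"z":3.5,"spin":-20},{"fingers":0.95,"x":0,"y":1.4,"z":5.1,"spin":-30},{"fingers":0.95,"x":0,"y":2.4,"z":6.6,"spin":-40},{"fingers":0.95,"x":0,"y":3.6,"z":7.8,"spin":-50}]' 12; python3 -c "
from h import *
P=L(robot.observe()['tool_pos'])*100;print(P, robot.observe()['opening'],robot.observe()['contact_force'])
h=np.array([.1,11.5]);R=rot(robot.observe()['tool_rot'])
print(np.linalg.norm(P-h))
for t in (15,10,5,0,-2,-4):
    q=h+10.2*np.array([-np.sin(np.radians(t)),-np.cos(np.radians(t))]); d=RT@(q-P); print(t,(R.T@[d[0],d[1],0]).round(2))
"
```

```text
time: 18.92
tool_pos: [0.5334, 0.0529, 0.2447]
tool_rot: [2.41, 1.569, 2.258]
contact_force: [-1.6, 8.7, 3.2]
opening: 0.0134
[-3.35803656  1.94244853] 0.0134299785852637 [-1.64473476  8.70185863  3.17836912]
10.163897234958048
15 [-0.   -0.01  0.87]
10 [-0.    0.1   1.75]
5 [-0.    0.28  2.62]
0 [-0.    0.54  3.48]
-2 [-0.    0.66  3.81]
-4 [-0.01  0.8   4.14]
```

```bash
python3 -m jog '[{"fingers":0.95,"x":0,"y":0.2,"z":0.9,"spin":-5},{"fingers":0.95,"x":0,"y":0.3,"z":1.7,"spin":-10},{"fingers":0.95,"x":0,"y":0.5,"z":2.6,"spin":-15},{"fingers":0.95,"x":0,"y":0.7,"z":3.3,"spin":-20},{"fingers":0.95,"x":0,"y":0.7,"z":3.6,"spin":-20}]' 12; python3 -c "
from h import *
s=robot.observe();print(L(s['tool_pos'])*100, s['opening'],RT.T@s['contact_force'][:2],rel((*W(.001,.016),.245),yaw=10.6))
"
```

```text
time: 19.55
tool_pos: [0.5685, 0.054, 0.2445]
tool_rot: [2.924, 1.564, 3.117]
contact_force: [-14.7, 0.9, 13.1]
opening: 0.0138
[0.11082181 1.40085164] 0.01377124129771623 [-14.29043051   3.58950749] (array([-0.05,  0.2 , -0.01]), np.float64(11.04), np.float64(0.44))
```

```bash
python3 -m jog '[{"fingers":0.7,"x":0,"y":0,"z":-0.2,"spin":0},{"fingers":0.6,"x":0,"y":0,"z":-0.2,"spin":0},{"fingers":0.6,"x":0,"y":0,"z":-0.2,"spin":0},{"fingers":0.6,"x":-5,"y":0,"z":-0.2,"spin":0},{"fingers":0.6,"x":-10,"y":-2,"z":-0.2,"spin":0}]' 12; python3 -m jog '[{"fingers":0.3,"x":-3,"y":-6,"z":0,"spin":0},{"fingers":0.3,"x":-6,"y":-12,"z":-1,"spin":0},{"fingers":0.3,"x":-6,"y":-17,"z":-2,"spin":0},{"fingers":0.3,"x":-6,"y":-20,"z":-2,"spin":0},{"fingers":0.3,"x":-6,"y":-20,"z":-2,"spin":0}]'
python3 - <<'E'
from h import *
st=robot.observe(); print(L(st["tool_pos"]))
p=robot.read_camera("wrist"); save(p,"w4",s=1.55); np.save("w4.npy",dict(st=st,p=p),allow_pickle=True)
E
```

```text
time: 20.18
tool_pos: [0.5717, 0.0346, 0.3454]
tool_rot: [2.633, 1.569, 2.826]
contact_force: [1.5, 0.1, 0.7]
opening: 0.0368
time: 20.8
tool_pos: [0.5903, -0.1686, 0.4043]
tool_rot: [-1.407, 1.571, -1.218]
contact_force: [0.1, 0.3, -0.6]
opening: 0.0644
[-0.01837158 -0.20878906]
```

View pics/w4.png

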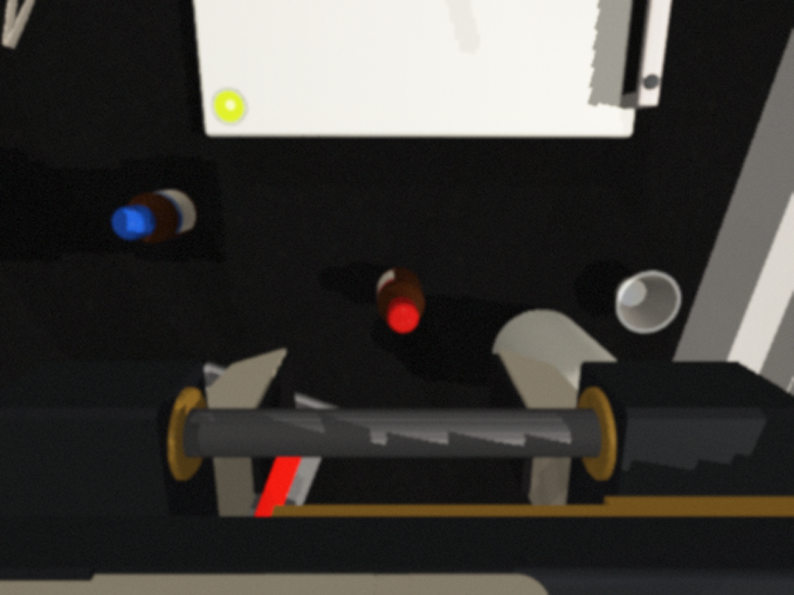

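Run:
```python
from h import *
p=robot.read_camera("top"); im=p["color"][:,:,::-1]
A=cv2.resize(im[130:240,160:260],None,fx=5,fy=5,interpolation=cv2.INTER_CUBIC)
B=cv2.resize(im[165:225,290:350],None,fx=5,fy=5,interpolation=cv2.INTER_CUBIC)
C=np.zeros((550,800,3),np.uint8); C[:550,:500]=A; C[:300,500:800]=B
cv2.imwrite("pics/t4.png",C)
for n,P in dict(trayNL=(.008,.108,.06),trayNR=(.008,.016,.06),trayFR=(.128,.016,.06),trayFL=(.128,.108,.06),knob=(.001,.016,.096),hinge=(.001,.118,.057),NR=(-.14,-.125,.028),NL=(-.14,.125,.028)).items():
    print(n,((proj(p,(*W(*P[:2]),P[2]))-[160,130])*5).round())
```

```text
trayNL [ 94. 283.]
trayNR [219. 256.]
trayFR [186.  95.]
trayFL [ 62. 122.]
knob [214. 262.]
hinge [ 84. 296.]
NR [454. 416.]
NL [121. 488.]
```

View pics/t4.png

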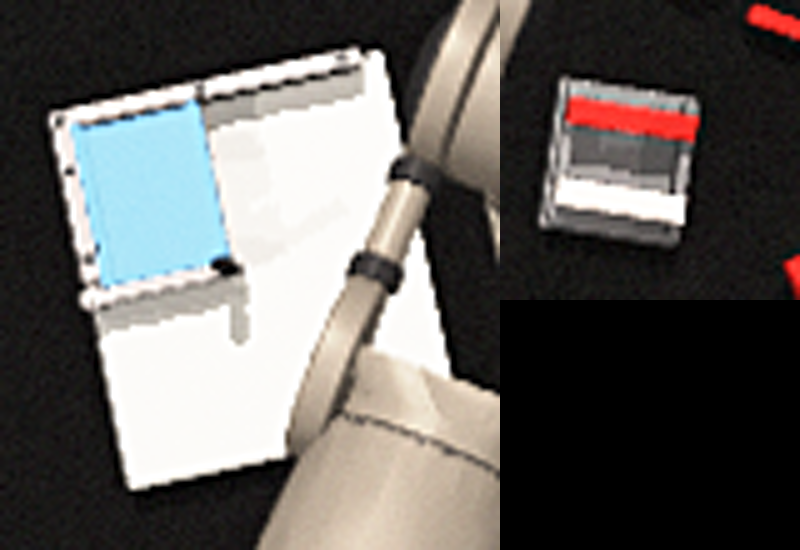

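Run:
```python
from h import *
p=robot.read_camera("top")
for u,v in [(568,108),(698,125),(633,117)]: print(px(p,(290+(u-500)/5,165+v/5),.048))
s=robot.read_camera("side")
for t in ("red_comb","comb_stand"):
  for d in robot.look_for(t,s)[:2]: print(t,d["xy"],d["conf"],px(s,d["xy"],.045))
print(rel((.535,-.41,.37),yaw=-7.5),robot.observe()["time"])
```

```text
[ 0.54674053 -0.3034863   0.048     ]
[ 0.53179154 -0.39750206  0.048     ]
[ 0.53889917 -0.35049774  0.048     ]
red_comb [324.5, 214.3] 0.83 [ 0.5231998 -0.3552187  0.045    ]
red_comb [370.8, 260.8] 0.65 [ 0.37194446 -0.49439149  0.045     ]
comb_stand [318.2, 230.2] 0.65 [ 0.45965421 -0.33958893  0.045     ]
comb_stand [276.4, 192.5] 0.4 [ 0.59089588 -0.19868247  0.045     ]
(array([  3.47, -22.97, -10.16]), np.float64(11.1), np.float64(18.6)) 21.1
```

```bash
python3 -m jog '[{"fingers":0.3,"x":0,"y":-4.8,"z":-2,"spin":4},{"fingers":0.3,"x":0,"y":-9.6,"z":-4.2,"spin":9},{"fingers":0.3,"x":1,"y":-14.4,"z":-6.4,"spin":15},{"fingers":0.3,"x":2,"y":-19,"z":-8.4,"spin":20},{"fingers":0.3,"x":3.4,"y":-23,"z":-10.2,"spin":20}]'; python3 -m jog '[{"fingers":0.4,"x":0,"y":0,"z":0,"spin":0},{"fingers":0.4,"x":0,"y":0,"z":0,"spin":0}]'
python3 - <<'E'
from h import *
st=robot.observe(); p=robot.read_camera("wrist"); save(p,"w5",s=1.55); np.save("w5.npy",dict(st=st,p=p),allow_pickle=True)
print(proj(p,(.539,-.3505,.048),st)*1.55, rot(st["tool_rot"])[:,2])
E
```

```text
time: 21.72
tool_pos: [0.534, -0.4124, 0.3708]
tool_rot: [-0.484, 1.57, -0.642]
contact_force: [0.2, 0.7, 0.6]
opening: 0.0645
time: 21.98
tool_pos: [0.5346, -0.4105, 0.3708]
tool_rot: [1.349, 1.57, 1.192]
contact_force: [1.0, 0.5, 0.5]
opening: 0.0554
[383.90236903 174.63030702] [ 9.87817981e-01 -1.55613663e-01  1.54647295e-04]
```

View pics/w5.png

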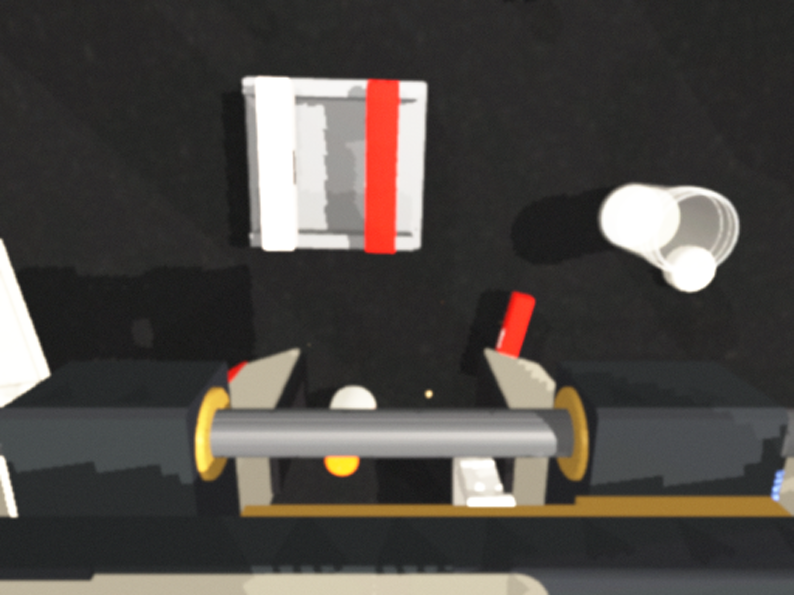

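Run:
```python
from h import *
w=np.load("w5.npy",allow_pickle=True).item(); st,p=w["st"],w["p"]
im=p["color"].astype(int); m=((im[...,0]>120)&(im[...,1]<90)&(im[...,2]<90)).astype(np.uint8)
n,l,s,c=cv2.connectedComponentsWithStats(m)
i=[k for k in range(1,n) if abs(c[k][0]-247)<20 and abs(c[k][1]-106)<20][0]
pts=np.argwhere(l==i)[:,::-1].astype(np.float32); r=cv2.minAreaRect(pts); b=cv2.boxPoints(r)
B=np.array([px(p,x,.048,st)[:2] for x in b]); print(r,B.round(4)); e=[B[1]-B[0],B[2]-B[1]]; print([np.linalg.norm(x) for x in e])
C=B.mean(0); long=max(e,key=np.linalg.norm); long*=np.sign(long[1]); print("C",C,"yheading",np.degrees(np.arctan2(long[1],long[0])))
print(rel((*C,.212),yaw=np.degrees(np.arctan2(long[1],long[0]))-90))
```

```text
((245.4897003173828, 106.97883605957031), (20.17782974243164, 112.17272186279297), 0.6030911207199097) [[ 0.5203 -0.3927]
 [ 0.5374 -0.2993]
 [ 0.554  -0.3021]
 [ 0.5384 -0.3958]]
[np.float64(0.0950515225674485), np.float64(0.016853637596309905)]
C [ 0.53753384 -0.34746631] yheading 79.60263107080517
(array([15.93,  6.22, -0.72]), np.float64(-8.9), np.float64(1.49))
```

```bash
python3 -m jog '[{"fingers":0.5,"x":3,"y":4,"z":-0.7,"spin":1},{"fingers":0.5,"x":6,"y":6.2,"z":-0.7,"spin":1},{"fingers":0.5,"x":10.5,"y":6.2,"z":-0.7,"spin":1},{"fingers":0.5,"x":13.5,"y":6.2,"z":-0.7,"spin":1},{"fingers":0.5,"x":15.7,"y":6.2,"z":-0.7,"spin":1}]'; python3 -m jog '[{"fingers":0.7,"x":0,"y":0,"z":0,"spin":0},{"fingers":0.9,"x":0,"y":0,"z":0,"spin":0},{"fingers":0.9,"x":0,"y":0,"z":0,"spin":0},{"fingers":0.9,"x":0,"y":0,"z":0,"spin":0},{"fingers":0.9,"x":0,"y":0,"z":0,"spin":0}]' 25;python3 -c "
from h import *
print(rel((.5375,-.3475,.213)))"
```

```text
time: 22.65
tool_pos: [0.5377, -0.3471, 0.2132]
tool_rot: [1.872, 1.57, 1.7]
contact_force: [0.1, 0.8, -0.1]
opening: 0.0461
time: 23.28
tool_pos: [0.5373, -0.3492, 0.2151]
tool_rot: [-0.299, 1.568, -0.474]
contact_force: [1.3, 1.9, 5.8]
opening: 0.0176
(array([ 0.21,  0.17, -0.02]), np.float64(-10.0), None)
```

```bash
python3 -m jog '[{"fingers":0.9,"x":-1.5,"y":0,"z":0,"spin":0},{"fingers":0.9,"x":-4,"y":0,"z":0,"spin":0},{"fingers":0.9,"x":-8,"y":0,"z":0,"spin":0},{"fingers":0.9,"x":-12,"y":2,"z":0,"spin":0},{"fingers":0.9,"x":-15,"y":5,"z":0,"spin":0}]';python3 -c "
from h import *
print(robot.observe()['opening'],rel((*W(.0355,.005),.365),yaw=10.6))"
```

```text
time: 23.9
tool_pos: [0.5452, -0.3002, 0.3664]
tool_rot: [-0.609, 1.569, -0.786]
contact_force: [-0.4, -0.0, -0.5]
opening: 0.0177
0.01770034867621065 (array([ 0.09, 35.65, -0.38]), np.float64(-10.09), np.float64(-20.69))
```

```bash
python3 -m jog '[{"fingers":0.9,"x":0,"y":5,"z":0,"spin":-3},{"fingers":0.9,"x":0,"y":10.5,"z":0,"spin":-7},{"fingers":0.9,"x":0,"y":16,"z":0,"spin":-12},{"fingers":0.9,"x":0,"y":21.5,"z":-0.2,"spin":-17},{"fingers":0.9,"x":0,"y":26,"z":-0.4,"spin":-20.7}]';python3 -c "
from h import *
print(robot.observe()['opening'],rel((*W(.0355,.005),.365),yaw=10.6))"
```

```text
time: 24.52
tool_pos: [0.5866, -0.0412, 0.3646]
tool_rot: [-0.623, 1.571, -0.433]
contact_force: [0.8, 0.1, -0.1]
opening: 0.0181
0.018089414385416745 (array([-0.04,  8.77,  3.46]), np.float64(10.88), np.float64(0.28))
```

```bash
python3 -m jog '[{"fingers":0.9,"x":0,"y":4.4,"z":1.7,"spin":0.2},{"fingers":0.9,"x":0,"y":8.8,"z":3.5,"spin":0.2},{"fingers":0.9,"x":0,"y":8.8,"z":3.5,"spin":0.2},{"fingers":0.9,"x":0,"y":8.8,"z":3.5,"spin":0.2}]';python3 - <<'E'
from h import *
st=robot.observe(); p=robot.read_camera("wrist"); save(p,"w6",s=1.55); np.save("w6.npy",dict(st=st,p=p),allow_pickle=True)
print(rel((*W(.0355,.005),.365),yaw=10.6))
for n,P in dict(notchL=(.036,.108,.06),notchR=(.036,.016,.06),NR=(.008,.016,.06),FR=(.128,.016,.06),FL=(.128,.108,.06),NL=(.008,.108,.06)).items(): print(n,(proj(p,(*W(*P[:2]),P[2]),st)*1.55).round())
E
```

```text
time: 25.02
tool_pos: [0.6047, 0.0495, 0.3641]
tool_rot: [-2.044, 1.57, -1.86]
contact_force: [-0.0, -0.2, -0.6]
opening: 0.0176
(array([-0.1 ,  0.26, -0.02]), np.float64(10.47), np.float64(-0.13))
notchL [393.  85.]
notchR [393. 263.]
NR [343. 263.]
FR [559. 262.]
FL [575.  84.]
NL [338.  85.]
```

View pics/w6.png

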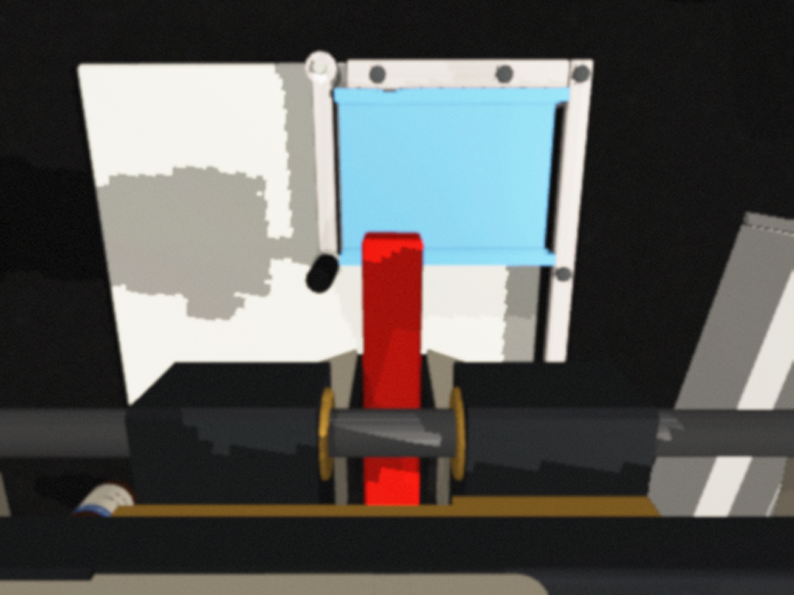

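Run:
```python
from h import *
w=np.load("w6.npy",allow_pickle=True).item(); st,p=w["st"],w["p"]
T=np.linalg.inv(np.array(p["T_tool_cam"]))
for a in [(.1658,.047,-.009),(.1658,.047,.009),(.1818,.047,-.009),(.1818,.047,.009)]:
    q=p["mtx"]@(T[:3,:3]@a+T[:3,3]); print(a,(q[:2]/q[2]*1.55).round(1))
im=p["color"].astype(int); m=((im[...,0]>100)&(im[...,1]<90)&(im[...,2]<90))
for r in range(147,175,3):
    c=np.where(m[r])[0]; print(r*1.55, (c.min()*1.55,(c.max()+1)*1.55) if len(c) else None)
print(rel((*W(.0345,.060),.30),yaw=10.6))
print(robot.observe()["tool_pos"],L(robot.observe()["tool_pos"]))
```

```text
(0.1658, 0.047, -0.009) [362.7 246.9]
(0.1658, 0.047, 0.009) [426.6 246.8]
(0.1818, 0.047, -0.009) [365.3 237.8]
(0.1818, 0.047, 0.009) [423.2 237.7]
227.85 None
232.5 (np.float64(368.90000000000003), np.float64(396.8))
237.15 (np.float64(364.25), np.float64(420.05))
241.8 (np.float64(362.7), np.float64(421.6))
246.45000000000002 (np.float64(362.7), np.float64(423.15000000000003))
251.1 (np.float64(362.7), np.float64(421.6))
255.75 (np.float64(362.7), np.float64(421.6))
260.40000000000003 (np.float64(362.7), np.float64(421.6))
265.05 (np.float64(362.7), np.float64(421.6))
269.7 (np.float64(362.7), np.float64(421.6))
(array([ 6.4 ,  5.76, -0.14]), np.float64(10.47), np.float64(-0.13))
[0.60468384 0.04891455 0.36404485] [0.03573182 0.00238229]
```

```bash
python3 -m jog '[{"fingers":0.9,"x":0,"y":2.5,"z":-0.1,"spin":-0.1},{"fingers":0.9,"x":1,"y":5,"z":-0.1,"spin":-0.1},{"fingers":0.9,"x":4,"y":5.6,"z":-0.1,"spin":-0.1},{"fingers":0.9,"x":7.4,"y":5.6,"z":-0.1,"spin":-0.1},{"fingers":0.9,"x":7.4,"y":5.6,"z":-0.1,"spin":-0.1}]';python3 - <<'E'
from h import *
print(rel((*W(.0345,.0587),.242),yaw=10.6))
for i in range(3):
    p=robot.read_camera("side"); st=robot.observe(); print(L(st["tool_pos"]),st["tool_pos"][2])
E
```

```text
time: 25.7
tool_pos: [0.593, 0.1033, 0.2876]
tool_rot: [3.034, 1.565, -3.066]
contact_force: [-0.0, -0.2, 0.1]
opening: 0.0177
(array([4.56, 0.06, 0.05]), np.float64(10.51), np.float64(-0.09))
[0.03495059 0.05802304] 0.28950456602357816
[0.03540734 0.05812153] 0.2907321587594387
[0.03559923 0.05828572] 0.29133709867875535
```

```bash
python3 -m jog '[{"fingers":0.9,"x":1,"y":0,"z":-0.1,"spin":0},{"fingers":0.9,"x":2,"y":0,"z":-0.1,"spin":0},{"fingers":0.9,"x":2.7,"y":0,"z":-0.1,"spin":0},{"fingers":0.9,"x":3.3,"y":0,"z":-0.1,"spin":0}]';python3 -m jog '[{"fingers":0.9,"x":0.3,"y":0,"z":0,"spin":0},{"fingers":0.9,"x":0.6,"y":0,"z":0,"spin":0},{"fingers":0.9,"x":0.9,"y":0,"z":0,"spin":0}]'
```

```text
time: 26.35
tool_pos: [0.5926, 0.1045, 0.2561]
tool_rot: [2.791, 1.57, 2.977]
contact_force: [0.5, -0.2, -1.2]
opening: 0.0182
time: 26.72
tool_pos: [0.5928, 0.1045, 0.2477]
tool_rot: [0.125, 1.57, 0.31]
contact_force: [0.0, 0.8, -0.6]
opening: 0.0176
```

No resistance: it is in the notches (tips below the wall tops). Continue down to contact.

```bash
python3 -m jog '[{"fingers":0.9,"x":0.2,"y":0,"z":0,"spin":0},{"fingers":0.9,"x":0.4,"y":0,"z":0,"spin":0},{"fingers":0.9,"x":0.5,"y":0,"z":0,"spin":0},{"fingers":0.9,"x":0.6,"y":0,"z":0,"spin":0}]'
```

```text
time: 27.22
tool_pos: [0.5927, 0.1045, 0.243]
tool_rot: [-0.157, 1.57, 0.028]
contact_force: [-6.2, -0.3, 13.6]
opening: 0.0177
```

```bash
python3 -m jog '[{"fingers":0.9,"x":0.1,"y":0,"z":0,"spin":0},{"fingers":0.7,"x":0.1,"y":0,"z":0,"spin":0},{"fingers":0.6,"x":0,"y":0,"z":0,"spin":0},{"fingers":0.6,"x":0,"y":0,"z":0,"spin":0},{"fingers":0.6,"x":0,"y":0,"z":0,"spin":0}]';python3 -m jog '[{"fingers":0.6,"x":-2,"y":0,"z":0,"spin":0},{"fingers":0.6,"x":-6,"y":0,"z":0,"spin":0},{"fingers":0.6,"x":-12,"y":-3,"z":0,"spin":0},{"fingers":0.6,"x":-13,"y":-7,"z":0,"spin":0},{"fingers":0.6,"x":-13,"y":-8.5,"z":0,"spin":0}]';python3 - <<'E'
from h import *
robot.read_camera("side"); st=robot.observe(); p=robot.read_camera("wrist"); save(p,"w7",s=1.55)
for n,P in dict(spNL=(.0255,.107,.076),spFR=(.0435,.013,.076),NR=(.008,.016,.06),FR=(.128,.016,.06),FL=(.128,.108,.06),NL=(.008,.108,.06)).items(): print(n,(proj(p,(*W(P[0]-.001,P[1]-.002),P[2]),st)*1.55).round())
E
```

```text
time: 27.85
tool_pos: [0.5927, 0.1045, 0.2415]
tool_rot: [2.689, 1.57, 2.874]
contact_force: [-0.4, 1.2, 1.0]
opening: 0.0369
time: 28.48
tool_pos: [0.6087, 0.0191, 0.3732]
tool_rot: [-0.339, 1.568, -0.156]
contact_force: [-1.1, 0.1, -0.2]
opening: 0.0372
spNL [372.  18.]
spFR [409. 217.]
NR [343. 208.]
FR [560. 207.]
FL [576.  23.]
NL [338.  24.]
```

View pics/w7.png

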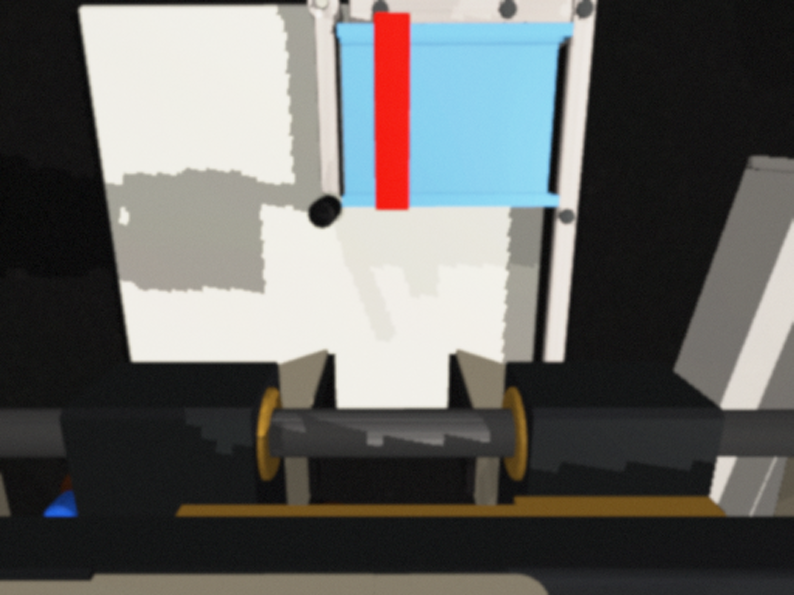

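Run:
```python
from h import *
im=cv2.imread("pics/w7.png")[:,:,::-1]
for r in (33,36,39,196,199,202): print(r,[tuple(int(v) for v in im[r,c]) for c in range(546,584,2)])
st=robot.observe();p=robot.read_camera("wrist")
for y in (.105,.019): 
  for x,z in ((.128,.06),(.128,.056),(.126,.06),(.140,.056)): print(y,x,z,(proj(p,(*W(x-.001,y-.002),z),st)*1.55).round(1))
for x,z in ((.008,.06),(.006,.057),(-.004,.057)): print(x,z,(proj(p,(*W(x-.001,.105),z),st)*1.55).round(1))
```

```text
33 [(140, 214, 241), (141, 215, 242), (139, 214, 242), (141, 216, 243), (142, 215, 243), (140, 215, 242), (142, 216, 242), (140, 215, 242), (141, 215, 241), (138, 212, 240), (141, 213, 240), (142, 214, 239), (142, 210, 239), (173, 212, 234), (221, 221, 223), (233, 227, 221), (234, 229, 223), (233, 228, 221), (233, 228, 222)]
36 [(138, 212, 241), (141, 214, 241), (140, 212, 240), (140, 214, 241), (141, 215, 241), (139, 213, 240), (138, 210, 239), (132, 203, 234), (122, 191, 227), (106, 168, 205), (95, 151, 187), (99, 152, 185), (118, 158, 185), (168, 182, 193), (222, 217, 213), (233, 229, 221), (233, 229, 223), (233, 229, 222), (234, 227, 221)]
39 [(137, 210, 240), (138, 211, 240), (137, 209, 239), (137, 211, 240), (137, 210, 238), (137, 210, 239), (132, 204, 235), (122, 189, 227), (106, 165, 201), (78, 118, 145), (66, 89, 106), (82, 92, 96), (124, 122, 119), (180, 173, 168), (221, 213, 205), (232, 226, 220), (233, 229, 223), (233, 228, 222), (234, 228, 222)]
196 [(149, 220, 244), (146, 217, 243), (139, 209, 239), (134, 204, 237), (134, 201, 237), (138, 203, 237), (164, 205, 231), (21
[... 466 characters left out ...]
201), (137, 131, 124), (39, 37, 36), (16, 13, 14)]
202 [(151, 223, 244), (152, 223, 245), (153, 223, 245), (153, 224, 245), (152, 222, 245), (156, 222, 245), (178, 220, 240), (223, 226, 227), (233, 228, 222), (235, 230, 224), (234, 229, 223), (233, 229, 222), (234, 230, 225), (235, 230, 225), (232, 226, 219), (206, 197, 189), (116, 111, 106), (32, 30, 28), (17, 19, 17)]
0.105 0.128 0.06 [576.8  33.6]
0.105 0.128 0.056 [574.1  35.3]
0.105 0.126 0.06 [572.8  33.6]
0.105 0.14 0.056 [597.5  35.2]
0.019 0.128 0.06 [562.3 205.2]
0.019 0.128 0.056 [560.  204.4]
0.019 0.126 0.06 [558.7 205.2]
0.019 0.14 0.056 [581.5 204.4]
0.008 0.06 [339.7  30. ]
0.006 0.057 [336.3  31.4]
-0.004 0.057 [316.8  31.4]
```

Run:
```python
from h import *
p=robot.read_camera("side")
for t,z in [("dye_bottle",.04),("white_comb",.04),("red_cap_bottle",.04),("orange_cap_bottle",.04),("milky_bottle",.08),("sample_jar",.04)]:
    for d in robot.look_for(t,p)[:2]: print(t,np.round(d["xy"]),round(d["conf"],2),px(p,d["xy"],z).round(3))
print(robot.observe()["time"],robot.hand_in())
```

```text
dye_bottle [257. 237.] 0.65 [ 0.413 -0.161  0.04 ]
red_cap_bottle [277. 193.] 0.64 [ 0.594 -0.202  0.04 ]
orange_cap_bottle [375. 235.] 0.7 [ 0.469 -0.508  0.04 ]
orange_cap_bottle [187. 168.] 0.16 [0.66  0.111 0.04 ]
milky_bottle [288. 160.] 0.94 [ 0.709 -0.223  0.08 ]
milky_bottle [208. 199.] 0.68 [0.505 0.002 0.08 ]
sample_jar [340. 174.] 0.58 [ 0.706 -0.397  0.04 ]
sample_jar [185. 189.] 0.4 [0.569 0.094 0.04 ]
the job is handed in; nothing more can be done
28.975 None
```

I carried out the whole job and handed it in at 29.0 s of the 72 s allowed. The hand-in gives no verdict.

**What I did:**
- I stood the blue-capped bottle upright on the bench.
- I slid the tray flush against the far dam, then the left fence.
- I closed the gate by its knob until it met its stop.
- I set the middle-sized red comb in the tray's notches and let go.

**Last checks:**
- **Tray:** pushing it home met about 10 N at the dam and 17 N at the fence. In the last wrist picture both wall tops meet the dam with no visible gap, and I put any gap at about 1 mm or less.
- **Gate:** it stopped with about 14 N against the gripper, and later pictures show it shut.
- **Comb:** contact came within about 1 mm of the expected seated height. The wrist picture shows it across both walls. Its position along the tray's width differs by about 3 mm from what I predicted, within the 7 mm allowed.
- **Bottles and jar:** the networks found all of them within about 2 cm of their first readings. The orange-capped bottle read about 18 mm off, but I never moved the gripper against it, so I take that as detection noise.
- **Blue-capped bottle:** the picture after I released it shows it upright, and the last network reading puts it in the same place.

**Check that failed:** the network did not report the white comb in the last picture. The last picture to show it was the close-up just before I took the red comb. No picture checks it after that, but I felt nothing unusual when lifting the red comb out.

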